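# Shut the lids of the weekly pill box with one stroke of a fingertip

## Robot

A 7-joint arm with a two-finger parallel gripper is mounted at the origin on a cart in front of the work surface, level with it; the furniture and walls round the work are solid. World frame = base frame: x ahead of the robot, y to its left, z up, the work surface at z = 0. Lengths are in m, angles in rad, forces in N, time in s.
With the tool pointing down it reaches from about 0.425 to 1.025 m from the base axis. Payload 3.6 kg.
Tool frame: the origin (TCP) lies between the finger pads; the fingertips stand tips_ahead ahead of it and the grasp point (between the pads) lies 11 mm behind it (tips_ahead is the distance from the TCP to the fingertips, in m); z points along the fingers, y is the line along which they close (so a half turn about z gives the same grasp; the last joint's range is limited). The gripper opens to 85 mm and grips with 20 to 120 N. Pads are 22 mm wide; open, the fingers measure 114 mm over their backs; the gripper's body (76 mm by 85 mm) begins 54 mm behind the grasp point. The pads swing forward as they close: fully open they stand 13 mm farther back than shut.
Start: joints at [1.024, 0.591, 0.048, 1.609, -0.033, 0.943, -0.034], TCP at [0.317, -0.652, 0.239] pointing down, gripper open.
Joint ranges: [-2.69, 2.69], [-0.47, 2.24], [-1.27, 1.36], [0.19, 2.51], [-1.53, 4.68], [0.08, 2.07], [-3.09, 3.09]. Speed limits (rad/s): [2.57, 2.57, 3.14, 3.14, 3.14, 3.14, 3.14].

## Interface

Orientations are given as a unit quaternion [x, y, z, w].
In Python, from workcell import read_state, get_image, job_done, tips_ahead gives the robot as it stands.
- The arm moves only by the tool servo_tool, never from a script. Its argument "motion" is text: rows parted by semicolons, each of 7 numbers parted by spaces: the shift along the tool's x, y, z in m, then the turn, a rotation vector about the tool's x, y, z in degrees, then the closure, from -1 (fully open) to 1 (shut), so that 0 is half open. A call has exactly 8 rows; each row is the pose to reach, as a shift and turn from the pose commanded when the call began, along the tool's axes at that moment; what a row does not reach only later rows make up. A row lasts 1/10 s, in which the tool goes at most 50 mm and 8.59 degrees, less where a joint would pass 70% of its speed; a pose out of reach is approached as far as the arm can. A call with a gripper value outside its range is refused whole. The fingers move at their own pace and stop on an object; "force" is the grip in N (left out, the last holds). Time passes only in rows, so rows that repeat a pose let the fingers close, or fill a call up. It gives the time, the measured TCP pose, the force, the opening and the grip force at its end, in the units of the state.
- read_state(): the state, without advancing time (a new reading comes with each control period).
- get_image(name): name is "scene" or "top"; returns a dict with "pixels" (384x512x3 uint8, red, green, blue), "z_map" (384x512 float32, m along the optical axis (not along the pixel's ray), 0 where there is no reading), "intrinsics" (3x3 intrinsics, pixels), "distortion" ([k1, k2, p1, p2, k3] as OpenCV has them; the pictures are not rectified), "R" (3x3) and "t" (3): a world point X has camera coordinates R X + t. Camera axes: x right, y down, z forward; pixel columns grow to the right and rows downward; lengths in m; the calibration is good to about 2 mm. A picture is of the moment at which its call begins.
- job_done(): hands the job in; it is judged then, once.
The state is a dict: "t": time; "q": joint angles; "qvel": joint speeds; "joint_efforts": joint torques, N m; "eef_pos": TCP position; "tool_rot": TCP orientation; "contact_force": force on the tool from outside, world axes, zero at the start; "torque": the same for the moment, N m; "width": finger opening in m; "finger_force": force on a finger pad.
Only numpy, scipy, OpenCV 4.12 (cv2) and the standard library are available. Lean on these libraries where they do the work, as an engineer would, in place of code of your own. Each camera call takes 0.05 s, during which the arm holds its last target. There are 200 camera calls.

## Task

Shut the weekly pill box: run the fingertips lightly along the top of the row of open lids, from the left end to the right end, so that the lids fold flat one after another and all seven end up shut. Touch the box with the fingers only; do not pick it up, press hard on it or shove it along, and leave the things round it alone.

Things in the scene. Friction and masses are not known exactly. Their poses are not given: they have to be found in the camera images.
- pillbox: loose weekly pill box on a non-slip rubber sole, 0.4 to 0.8 kg: a grey tray of seven compartments in a row with seven white lids, 52 mm wide (its x, away from the robot), 285 mm long (its y, along the row to the robot's left); shut top 34 mm above the worktop. Origin: centre of its underside. The lids lie between two solid grey end blocks, 20 mm long, flush with the shut lids
- start_end (a point): centre of the top of the left (+y) end block, 10 mm from the first hinge line; a fingertip can rest here. The first lid to be shut is next to it
- finish_end (a point): centre of the top of the right (-y) end block, past the last lid; straight line from start_end: 265 mm
- lid1 (a joint): lid 1 counted from the left end block: opening in rad, 0 = shut flat, rises as it opens (starts 0.6 to 1.15); a white flap 50 mm wide, 33 mm long along the row and 3 mm thick. It is hinged along its left (+y) edge, 1.5 mm below the shut top, so its right edge stands up (up to 31 mm above the box); a light friction hinge lets it stay where it is left. A fingertip sliding rightwards just over the box top folds it flat. The first hinge line is 20 mm from the box's left end
- lid2 (a joint): lid 2 counted from the left end block: opening in rad, 0 = shut flat, rises as it opens (starts 0.6 to 1.15); like lid 1, its hinge 35 mm farther to the right (-y)
- lid3 (a joint): lid 3 counted from the left end block: opening in rad, 0 = shut flat, rises as it opens (starts 0.6 to 1.15); like lid 1, its hinge 70 mm farther to the right (-y)
- lid4 (a joint): lid 4 counted from the left end block: opening in rad, 0 = shut flat, rises as it opens (starts 0.6 to 1.15); like lid 1, its hinge 105 mm farther to the right (-y)
- lid5 (a joint): lid 5 counted from the left end block: opening in rad, 0 = shut flat, rises as it opens (starts 0.6 to 1.15); like lid 1, its hinge 140 mm farther to the right (-y)
- lid6 (a joint): lid 6 counted from the left end block: opening in rad, 0 = shut flat, rises as it opens (starts 0.6 to 1.15); like lid 1, its hinge 175 mm farther to the right (-y)
- lid7 (a joint): lid 7 counted from the left end block: opening in rad, 0 = shut flat, rises as it opens (starts 0.6 to 1.15); like lid 1, its hinge 210 mm farther to the right (-y)
- phone: mobile phone lying flat, 155x76x9 mm, in front of the pill box; origin under its centre; leave alone
- tea_box: green carton, 63x131x68 mm high, behind the pill box; origin under its centre; leave alone
- dip_bowl: small dark stoneware bowl, 83 mm across, 40 mm high, behind the pill box; origin under its centre; leave alone
- keys: flat bunch of keys, 101x122x8 mm, on the left; origin under its centre; leave alone
- tumbler: drinking glass, 77 mm across, 89 mm high, on the right; origin under its centre; leave alone
- dropper: small dropper bottle, 33 mm across, 102 mm high, at the back; origin under its centre; leave alone
- spice_b: spice jar, 42 mm across, 106 mm high, at the back; origin under its centre; leave alone

How it is judged:
By the outcome, as a careful person would: the job done as asked, in the order asked, and still so for the second after the job is handed in, with the robot touching nothing.
It also fails if it takes over 42 s, if anything falls off the work surface, if the arm or the gripper's body presses on something with over 40 N, if the wrist force passes 120 N, or if a joint passes its speed limit or range.

## Working session

There is one attempt and no reset: what is moved stays moved. The work goes in short steps, Python scripts to look and compute and a tool call to move; the robot and the scene stay as the last step left them, time stands still between calls to the robot, and variables do not carry over. Pictures are saved under pics/ and viewed, at most 10 in all, crops included, and the job is handed in when it is done.

Besides the shell and the picture viewer there is one more tool, called after "Call:" as name(argument=value, ...) on one line, values as JSON. servo_tool: Moves the arm, as the interface text tells. Its arguments: {"type":"object","properties":{"motion":{"type":"string"},"force":{"type":"number"}},"required":["motion"]}

```bash
mkdir -p pics; python3 - <<'E'
from workcell import *
import cv2,numpy as np
s=read_state();print({k:np.round(v,3) for k,v in s.items()});print(tips_ahead if not callable(tips_ahead) else tips_ahead())
for n in("scene","top"):
    im=get_image(n);cv2.imwrite(f"pics/{n}0.png",cv2.resize(im["pixels"][:,:,::-1],(800,600)));np.savez(f"{n}0.npz",**im)
    print(n,im["R"],im["t"],im["intrinsics"],im["distortion"])
E
```

```text
{'t': np.float64(0.0), 'q': array([ 1.025,  0.592,  0.048,  1.61 , -0.033,  0.943, -0.034]), 'qvel': array([-0.001, -0.   ,  0.003,  0.   ,  0.001, -0.001, -0.001]), 'joint_efforts': array([-0.0000e+00, -5.4870e+01,  1.5460e+00, -1.9812e+01,  9.0000e-03,
        9.0000e-03, -0.0000e+00]), 'eef_pos': array([ 0.317, -0.651,  0.238]), 'tool_rot': array([ 0.974,  0.225, -0.   , -0.001]), 'contact_force': array([-0.676,  0.612,  0.096]), 'torque': array([-0.045,  0.027, -0.013]), 'finger_force': np.float64(0.0), 'width': np.float64(0.085)}
0.008
scene [[-7.63762701e-01 -6.45496651e-01 -7.81840292e-04]
 [-3.94314577e-01  4.67518044e-01 -7.91165528e-01]
 [ 5.11060223e-01 -6.03954429e-01 -6.11601582e-01]] [0.47051607 0.25186436 1.20012616] [[448.30629164   0.         254.95800096]
 [  0.         448.30629164 190.88042214]
 [  0.           0.           1.        ]] [-0.12595861  0.          0.          0.          0.        ]
top [[ 0.0260494  -0.99959598 -0.01137118]
 [-0.98548371 -0.02376939 -0.16809778]
 [ 0.16775958  0.01558496 -0.98570474]] [0.03330079 0.56918103 1.18935202] [[382.27289099   0.         247.72723962]
 [  0.         382.27289099 192.37497043]
 [  0.           0.           1.        ]] [-0.05303997  0.          0.          0.          0.        ]
```

View pics/scene0.png

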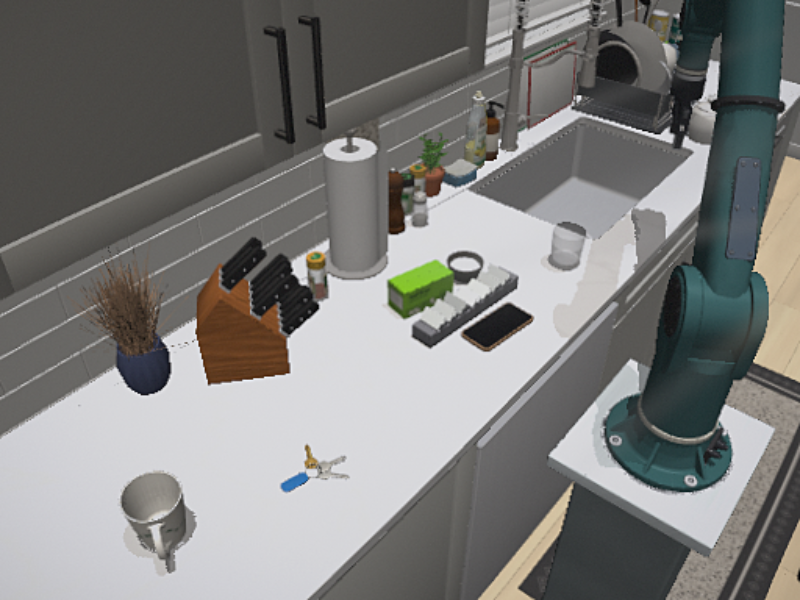

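View pics/top0.png

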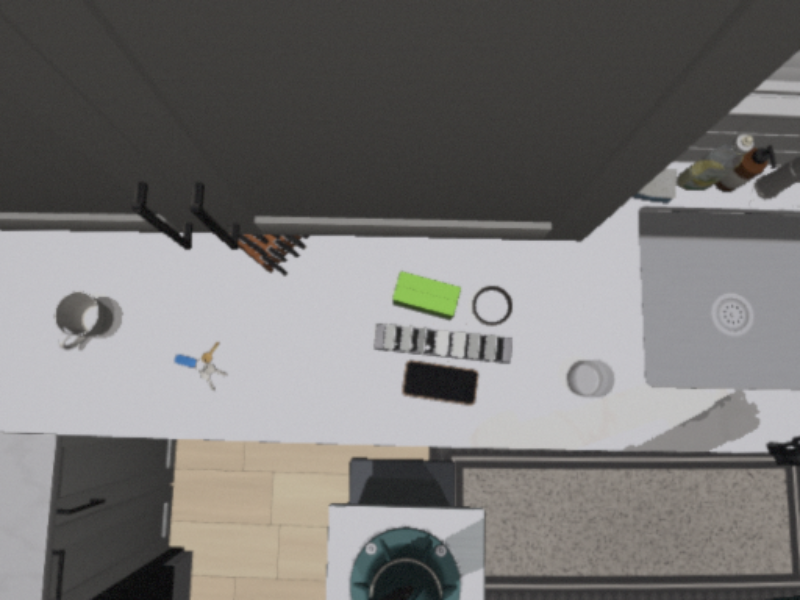

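```bash
cat > h.py <<'E'
import numpy as np,cv2
def cloud(im):
    h,w=im["z_map"].shape
    uv=np.stack(np.meshgrid(np.arange(w),np.arange(h)),-1).reshape(-1,1,2).astype(float)
    n=cv2.undistortPoints(uv,im["intrinsics"],im["distortion"])[:,0]
    z=im["z_map"].reshape(-1,1)
    X=(np.c_[n,np.ones(len(n))]*z-im["t"])@im["R"]
    X[z[:,0]==0]=np.nan
    return X.reshape(h,w,3)
def proj(im,P):
    return cv2.projectPoints(np.float64(P).reshape(-1,3),cv2.Rodrigues(im["R"])[0],im["t"],im["intrinsics"],im["distortion"])[0][:,0]
def crop(im,r,f,name):
    x0,y0,x1,y1=r
    cv2.imwrite(name,cv2.resize(im["pixels"][y0:y1,x0:x1,::-1],None,fx=f,fy=f,interpolation=cv2.INTER_CUBIC))
E
python3 - <<'E'
from h import *
im=np.load("top0.npz");X=cloud(im)
crop(im,(230,165,340,265),7,"pics/topc.png")
sc=np.load("scene0.npz");crop(sc,(240,155,350,235),7,"pics/scc.png")
Y=cloud(sc)
def show(C,u,v): print((u,v),np.round(C[v,u],3))
for u,v in [(243,215),(322,223),(243,210),(270,240),(230,200),(285,190),(315,180)]: show(X,u,v)
for n,C in(("top",X),("scene",Y)):
    m=(C[...,2]>.026)&(C[...,2]<.08)&(C[...,0]>.4)&(C[...,0]<.9)&(abs(C[...,1])<.35)
    k,l,st,c=cv2.connectedComponentsWithStats(m.astype(np.uint8))
    for i in range(1,k):
        if st[i,4]>60:
            p=C[l==i];r=cv2.minAreaRect(p[:,:2].astype(np.float32))
            print(n,st[i],np.round(r[0],4),np.round(r[1],4),round(r[2],2),p[:,2].min().round(3),p[:,2].max().round(3))
E
```

```text
(243, 215) [0.496 0.061 0.036]
(322, 223) [ 0.476 -0.195  0.034]
(243, 210) [0.512 0.062 0.034]
(270, 240) [ 0.419 -0.029  0.008]
(230, 200) [0.549 0.107 0.003]
(285, 190) [ 0.576 -0.071  0.067]
(315, 180) [ 0.624 -0.178  0.002]
top [251 174  44  30 866] [ 0.5827 -0.0314] [0.1303 0.0643] 75.96 0.028 0.077
top [302 183  26  25 456] [ 0.5662 -0.1701] [0.0821 0.0798] 89.81 0.026 0.046
top [239 207  71  23 869] [ 0.4861 -0.0396] [0.2253 0.0558] 85.42 0.026 0.067
top [308 214  11  18 128] [ 0.4774 -0.1646] [0.0237 0.0575] 75.93 0.028 0.065
top [318 216  10  16 105] [ 0.4742 -0.1982] [0.0253 0.0531] 81.34 0.027 0.041
top [364 233   9  15  87] [ 0.4232 -0.3378] [0.0445 0.0238] 0.44 0.026 0.08
scene [248 115  26  29 390] [ 0.8033 -0.277 ] [0.0823 0.159 ] 18.47 0.026 0.08
scene [211 146  37  25 465] [ 0.765  -0.0456] [0.1346 0.0638] 56.35 0.026 0.08
scene [353 151  12  17 128] [ 0.4236 -0.3341] [0.015  0.0466] 83.3 0.026 0.08
scene [ 248  160   84   57 2237] [ 0.5375 -0.076 ] [0.2905 0.1629] 83.9 0.026 0.076
scene [197 172  13  16 162] [0.7545 0.102 ] [0.042  0.0231] 51.57 0.026 0.08
scene [163 219  23  17 285] [0.6503 0.3265] [0.0607 0.0117] 48.91 0.026 0.08
```

View pics/topc.png

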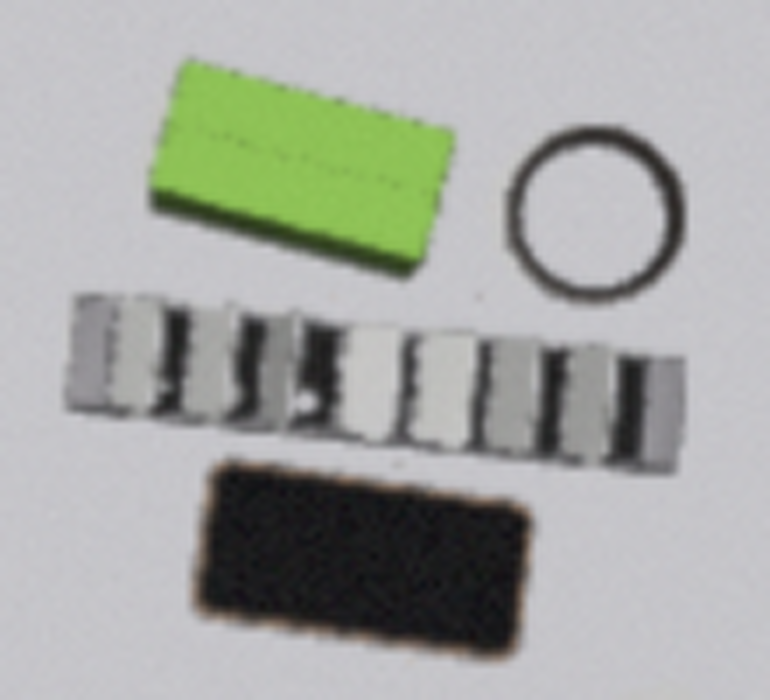

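View pics/scc.png

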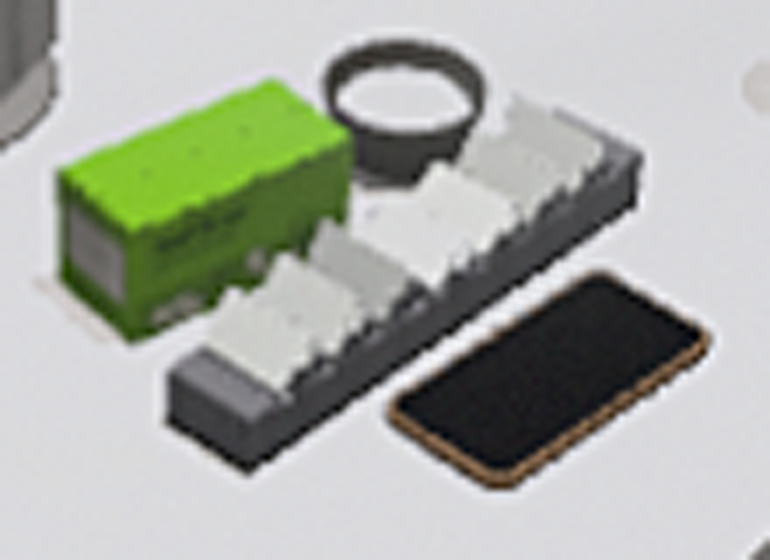

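The top crop shows the box with its left block's back corner at crop (75,296) and the right block's at (685,357). The front bottom corners are at (67,410) and (675,472). All seven lids are open with their right edges up. The scene crop agrees, with the bowl and tea box behind and the phone in front.

```bash
cat >> h.py <<'E'
def ray(im,uv,z):
    n=cv2.undistortPoints(np.float64(uv).reshape(-1,1,2),im["intrinsics"],im["distortion"])[:,0]
    d=np.c_[n,np.ones(len(n))]@im["R"];c=-im["R"].T@im["t"]
    return c+d*((z-c[2])/d[:,2])[:,None]
def fit(im,X,uvback):
    B=ray(im,uvback,.034);return B
E
python3 - <<'E'
from h import *
from scipy.optimize import least_squares
im=np.load("top0.npz");sc=np.load("scene0.npz")
c2p=lambda p,o:(np.array(p)+.5)/7-.5+o
# local corners (x,y,z) and observed pixels
L=np.array([[.026,.1425,.034],[.026,-.1425,.034],[-.026,.1425,0],[-.026,-.1425,0]])
T=c2p([(75,296),(685,357),(67,410),(675,472)],(230,165))
L2=np.array([[-.026,.1425,.034],[-.026,.1425,0],[-.026,-.1425,.034],[.026,.1425,.034]])
S=c2p([(248,418),(248,473),(638,165),(170,378)],(240,155))
def w(p,P):
    c,s=np.cos(p[2]),np.sin(p[2]);return P@np.array([[c,s,0],[-s,c,0],[0,0,1]])+[p[0],p[1],0]
for nm,use in(("top",(1,0)),("scene",(0,1)),("both",(1,1))):
    f=lambda p:np.r_[use[0]*(proj(im,w(p,L))-T).ravel(),use[1]*(proj(sc,w(p,L2))-S).ravel()]
    r=least_squares(f,[.486,-.06,-.08]);print(nm,np.round(r.x,4),np.round(r.fun,2))
p=r.x
print("start,finish",np.round(w(p,np.array([[0,.1325,.034],[0,-.1325,.034]])),4))
for n,I in(("top",im),("scene",sc)):
    X=cloud(I).reshape(-1,3)-[p[0],p[1],0];c,s=np.cos(p[2]),np.sin(p[2])
    q=np.c_[X[:,0]*c+X[:,1]*s,-X[:,0]*s+X[:,1]*c,X[:,2]]
    for sg in(1,-1):
        m=(abs(q[:,0])<.02)&(abs(q[:,1]-sg*.1325)<.006)&(q[:,2]>.02)&(q[:,2]<.05)
        print(n,sg,m.sum(),np.median(q[m,2]).round(4))
E
```

```text
top [ 0.4861 -0.0704 -0.0751] [ 0.32 -0.15  0.58 -0.22  0.14  0.36 -1.06  0.03  0.    0.    0.    0.
  0.   -0.   -0.   -0.  ]
scene [ 0.4853 -0.0688 -0.0815] [-0.   -0.    0.    0.   -0.    0.   -0.    0.    0.19  0.87 -0.11  1.27
  0.84 -1.58 -0.84 -1.07]
both [ 0.4861 -0.0698 -0.0774] [ 0.17 -0.24  0.41 -0.12 -0.04  0.26 -1.27  0.13  0.38  0.67  0.08  1.07
  0.71 -1.88 -0.7  -1.23]
start,finish [[ 0.4963  0.0623  0.034 ]
 [ 0.4758 -0.2019  0.034 ]]
top 1 47 0.0341
top -1 46 0.035
scene 1 34 0.0355
scene -1 11 0.0354
```

Call:
servo_tool(motion="0 0 0 0 0 -8 1; 0.02 -0.01 0 0 0 -16 1; 0.05 -0.03 0 0 0 -24 1; 0.09 -0.05 0 0 0 -32 1; 0.13 -0.07 0 0 0 -40 1; 0.17 -0.09 0 0 0 -48 1; 0.21 -0.11 0 0 0 -55 1; 0.25 -0.14 0 0 0 -59 1")

```text
t: 0.9
eef_pos: [0.4817, -0.4162, 0.239]
tool_rot: [0.737, 0.676, 0.0, 0.0]
contact_force: [0.3, 0.4, 0.3]
width: 0.0001
finger_force: 0.0
```

Call:
servo_tool(motion="0.03 -0.002 0 0 0 -0.5 1; 0.075 -0.004 0 0 0 -0.5 1; 0.12 -0.007 0 0 0 -0.5 1; 0.165 -0.009 0 0 0 -0.5 1; 0.21 -0.012 0 0 0 -0.5 1; 0.255 -0.014 0 0 0 -0.5 1; 0.3 -0.016 0 0 0 -0.5 1; 0.345 -0.019 0 0 0 -0.5 1")

```text
t: 1.7
eef_pos: [0.4919, -0.0697, 0.2392]
tool_rot: [0.735, 0.678, -0.0, -0.0]
contact_force: [0.1, 0.5, 1.4]
width: 0.0
finger_force: 0.0
```

Call:
servo_tool(motion="0.04 -0.002 0 0 0 0 1; 0.08 -0.005 0.02 0 0 0 1; 0.115 -0.007 0.06 0 0 0 1; 0.137 -0.008 0.1 0 0 0 1; 0.137 -0.008 0.14 0 0 0 1; 0.137 -0.008 0.165 0 0 0 1; 0.137 -0.008 0.17 0 0 0 1; 0.137 -0.008 0.17 0 0 0 1")

```text
t: 2.5
eef_pos: [0.4946, 0.0657, 0.0687]
tool_rot: [0.735, 0.678, -0.001, -0.0]
contact_force: [-0.3, -0.5, 0.5]
width: 0.0001
finger_force: 0.0
```

```bash
python3 - <<'E'
from workcell import *
from h import *
for n,r in(("top",(215,165,325,245)),("scene",(240,145,350,235))):
    crop(get_image(n),r,7,f"pics/{n}1.png")
s=read_state();print(s["eef_pos"],s["contact_force"],s["q"],s["tool_rot"],s["t"])
E
```

```text
[0.49594518 0.06580404 0.070291  ] [-0.24144539  0.94330976  0.60725165] [-0.06258243  0.60046398 -0.21505582  2.2150596   0.35419664  0.35544698
 -0.65444737] [7.34840203e-01 6.78239659e-01 7.70265663e-04 4.97332316e-04] 2.6
```

View pics/scene1.png

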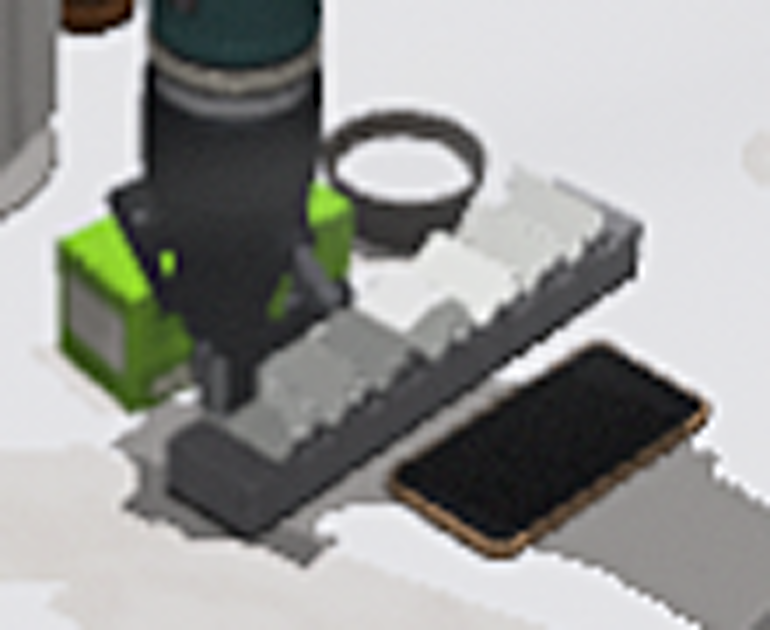

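The fingertip at crop (235,405) hovers over the left end block, clear of the tea box and lid 1.

Call:
servo_tool(motion="0 0 0.01 0 0 0 1; 0 0 0.018 0 0 0 1; 0 0 0.022 0 0 0 1; 0 0 0.023 0 0 0 1; 0 0 0.024 0 0 0 1; 0 0 0.0245 0 0 0 1; 0 0 0.025 0 0 0 1; 0 0 0.025 0 0 0 1")

```text
t: 3.4
eef_pos: [0.4952, 0.0659, 0.0444]
tool_rot: [0.735, 0.678, 0.0, 0.0]
contact_force: [-0.1, -0.2, 0.2]
width: -0.0002
finger_force: 0.0
```

```bash
python3 - <<'E'
from workcell import *
s=read_state();print(s["eef_pos"],s["contact_force"],s["tool_rot"],s["t"],s["torque"])
E
```

```text
[0.49517725 0.06589288 0.04435726] [-0.06879708 -0.16231232  0.24385336] [7.34642885e-01 6.78453997e-01 6.80954376e-05 3.78278465e-05] 3.4 [ 0.00911765  0.04282186 -0.0352197 ]
```

Call:
servo_tool(motion="0 0 0.0003 0 0 0 1; 0 0 0.0006 0 0 0 1; 0 0 0.0009 0 0 0 1; 0 0 0.0012 0 0 0 1; 0 0 0.0014 0 0 0 1; 0 0 0.0016 0 0 0 1; 0 0 0.0016 0 0 0 1; 0 0 0.0016 0 0 0 1")

```text
t: 4.2
eef_pos: [0.4951, 0.0658, 0.0427]
tool_rot: [0.735, 0.678, -0.0, -0.0]
contact_force: [0.4, 0.6, -0.2]
width: 0.0002
finger_force: 0.0
```

Call:
servo_tool(motion="0 0 0.0002 0 0 0 1; 0 0 0.0003 0 0 0 1; 0 0 0.0004 0 0 0 1; 0 0 0.0005 0 0 0 1; 0 0 0.0006 0 0 0 1; 0 0 0.0007 0 0 0 1; 0 0 0.0007 0 0 0 1; 0 0 0.0007 0 0 0 1")

```text
t: 5.0
eef_pos: [0.4951, 0.0658, 0.0421]
tool_rot: [0.735, 0.678, 0.0, 0.0]
contact_force: [-1.4, -0.6, 3.9]
width: -0.0002
finger_force: 1.9
```

Call:
servo_tool(motion="-0.001 0 -0.0003 0 0 0 1; -0.004 0 -0.0003 0 0 0 1; -0.008 0 -0.0003 0 0 0 1; -0.012 0 -0.0003 0 0 0 1; -0.016 0 -0.0003 0 0 0 1; -0.020 0 -0.0003 0 0 0 1; -0.024 0 -0.0003 0 0 0 1; -0.028 0 -0.0003 0 0 0 1")

```text
t: 5.8
eef_pos: [0.4928, 0.0374, 0.0423]
tool_rot: [0.735, 0.678, -0.0, 0.0]
contact_force: [0.0, 0.5, 0.3]
width: 0.0001
finger_force: 0.0
```

Call:
servo_tool(motion="-0.004 0 0 0 0 0 1; -0.008 0 0 0 0 0 1; -0.012 0 0 0 0 0 1; -0.016 0 0 0 0 0 1; -0.020 0 0 0 0 0 1; -0.024 0 0 0 0 0 1; -0.028 0 0 0 0 0 1; -0.032 0 0 0 0 0 1")

```text
t: 6.6
eef_pos: [0.4902, 0.0056, 0.0423]
tool_rot: [0.735, 0.678, -0.0, -0.0]
contact_force: [0.1, -0.2, -0.3]
width: -0.0001
finger_force: 0.0
```

```bash
python3 - <<'E'
from workcell import *
from h import *
crop(get_image("scene"),(240,145,350,235),7,"pics/scene2.png")
s=read_state();print(s["eef_pos"],s["contact_force"],s["t"])
E
```

```text
[0.49005075 0.00472257 0.04224949] [-0.67352088 -0.04627509  0.03237665] 6.65
```

View pics/scene2.png

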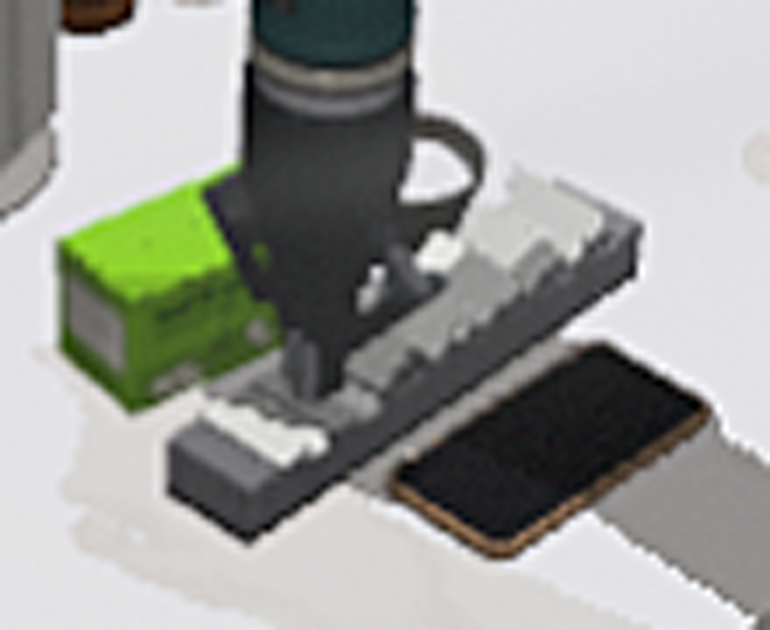

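Lid 1 lies flat at crop (270,430), with the finger at (315,390) on lid 2, and the box has not moved. I'll carry on.

Call:
servo_tool(motion="-0.004 0 0 0 0 0 1; -0.008 0 0 0 0 0 1; -0.012 0 0 0 0 0 1; -0.016 0 0 0 0 0 1; -0.020 0 0 0 0 0 1; -0.024 0 0 0 0 0 1; -0.028 0 0 0 0 0 1; -0.032 0 0 0 0 0 1")

```text
t: 7.45
eef_pos: [0.4877, -0.0263, 0.0423]
tool_rot: [0.735, 0.678, -0.0, 0.0]
contact_force: [-0.4, 0.0, -0.4]
width: 0.0003
finger_force: 0.0
```

Call:
servo_tool(motion="-0.004 0 0 0 0 0 1; -0.008 0 0 0 0 0 1; -0.012 0 0 0 0 0 1; -0.016 0 0 0 0 0 1; -0.020 0 0 0 0 0 1; -0.024 0 0 0 0 0 1; -0.028 0 0 0 0 0 1; -0.032 0 0 0 0 0 1")

```text
t: 8.25
eef_pos: [0.4852, -0.0582, 0.0423]
tool_rot: [0.735, 0.678, -0.0, 0.0]
contact_force: [0.1, 0.2, -0.1]
width: -0.0001
finger_force: 0.0
```

Call:
servo_tool(motion="-0.004 0 0 0 0 0 1; -0.008 0 0 0 0 0 1; -0.012 0 0 0 0 0 1; -0.016 0 0 0 0 0 1; -0.020 0 0 0 0 0 1; -0.024 0 0 0 0 0 1; -0.028 0 0 0 0 0 1; -0.032 0 0 0 0 0 1")

```text
t: 9.05
eef_pos: [0.4827, -0.09, 0.0423]
tool_rot: [0.735, 0.678, -0.0, 0.0]
contact_force: [-0.0, -0.3, 0.7]
width: 0.0001
finger_force: 0.1
```

Call:
servo_tool(motion="-0.004 0 0 0 0 0 1; -0.008 0 0 0 0 0 1; -0.012 0 0 0 0 0 1; -0.016 0 0 0 0 0 1; -0.020 0 0 0 0 0 1; -0.024 0 0 0 0 0 1; -0.028 0 0 0 0 0 1; -0.032 0 0 0 0 0 1")

```text
t: 9.85
eef_pos: [0.4801, -0.1219, 0.0423]
tool_rot: [0.735, 0.678, -0.0, -0.0]
contact_force: [-0.3, 0.0, 0.8]
width: 0.0001
finger_force: 0.1
```

Call:
servo_tool(motion="-0.004 0 0 0 0 0 1; -0.008 0 0 0 0 0 1; -0.012 0 0 0 0 0 1; -0.016 0 0 0 0 0 1; -0.020 0 0 0 0 0 1; -0.024 0 0 0 0 0 1; -0.028 0 0 0 0 0 1; -0.032 0 0 0 0 0 1")

```text
t: 10.65
eef_pos: [0.4776, -0.1536, 0.0423]
tool_rot: [0.735, 0.679, 0.0, -0.0]
contact_force: [-0.5, -0.4, 0.1]
width: 0.0003
finger_force: 0.1
```

Call:
servo_tool(motion="-0.004 0 0 0 0 0 1; -0.008 0 0 0 0 0 1; -0.012 0 0 0 0 0 1; -0.016 0 0 0 0 0 1; -0.020 0 0 0 0 0 1; -0.024 0 0 0 0 0 1; -0.028 0 0 0 0 0 1; -0.032 0 0 0 0 0 1")

```text
t: 11.45
eef_pos: [0.4751, -0.1857, 0.0423]
tool_rot: [0.735, 0.678, -0.0, 0.0]
contact_force: [0.2, -0.4, 0.5]
width: -0.0
finger_force: 0.0
```

Call:
servo_tool(motion="-0.004 0 0 0 0 0 1; -0.008 0 0 0 0 0 1; -0.012 0 0 0 0 0 1; -0.016 0 0 0 0 0 1; -0.017 0 0 0 0 0 1; -0.017 0 0 0 0 0 1; -0.017 0 0 0 0 0 1; -0.017 0 0 0 0 0 1")

```text
t: 12.25
eef_pos: [0.4738, -0.202, 0.0423]
tool_rot: [0.735, 0.679, 0.0, -0.0]
contact_force: [-0.8, -0.2, 0.4]
width: -0.0004
finger_force: 0.0
```

Call:
servo_tool(motion="0 0 -0.005 0 0 0 1; 0 0 -0.02 0 0 0 1; 0 0 -0.05 0 0 0 1; 0 0 -0.09 0 0 0 1; 0 0 -0.13 0 0 0 1; -0.03 0 -0.16 0 0 0 1; -0.06 0 -0.18 0 0 0 1; -0.1 0 -0.19 0 0 0 1")

```text
t: 13.05
eef_pos: [0.467, -0.3016, 0.2353]
tool_rot: [0.733, 0.68, 0.001, 0.002]
contact_force: [0.9, -0.2, -0.5]
width: -0.0
finger_force: 0.0
```

Call:
servo_tool(motion="-0.04 0 0 0 0 0 1; -0.08 0 0 0 0 0 1; -0.12 0 0 0 0 0 1; -0.16 0 0 0 0 0 1; -0.18 0 0 0 0 0 1; -0.18 0 0 0 0 0 1; -0.18 0 0 0 0 0 1; -0.18 0 0 0 0 0 1")

```text
t: 13.85
eef_pos: [0.4522, -0.479, 0.2324]
tool_rot: [0.734, 0.679, 0.0, -0.001]
contact_force: [-1.0, 0.0, -0.4]
width: -0.0001
finger_force: 0.0
```

```bash
python3 - <<'E'
from workcell import *
from h import *
sc=get_image("scene");im=get_image("top")
a=lambda I,r:cv2.resize(I["pixels"][r[1]:r[3],r[0]:r[2],::-1],None,fx=5,fy=5,interpolation=cv2.INTER_CUBIC)
cv2.imwrite("pics/end.png",np.vstack([a(sc,(240,155,350,215)),a(im,(230,200,340,260))]))
p=[.4861,-.0698,-.0774];c,s=np.cos(p[2]),np.sin(p[2])
for n,I in(("top",im),("scene",sc)):
    X=cloud(I).reshape(-1,3)-[p[0],p[1],0]
    q=np.c_[X[:,0]*c+X[:,1]*s,-X[:,0]*s+X[:,1]*c,X[:,2]]
    for k in range(7):
        yh=.1225-.035*k
        m=(abs(q[:,0])<.02)&(q[:,1]<yh-.002)&(q[:,1]>yh-.033)&(q[:,2]>.005)&(q[:,2]<.08)
        A=np.polyfit(yh-q[m,1],q[m,2],1);print(n,k+1,m.sum(),"slope %.3f"%A[0],np.round(np.percentile(q[m,2],[5,50,95]),4))
E
```

```text
top 1 118 slope -0.075 [0.0309 0.0348 0.0378]
top 2 116 slope -0.031 [0.0304 0.0349 0.0395]
top 3 116 slope -0.043 [0.0306 0.0348 0.0386]
top 4 114 slope 0.045 [0.0312 0.0353 0.0385]
top 5 117 slope 0.088 [0.0308 0.0346 0.0389]
top 6 119 slope 0.115 [0.0294 0.0343 0.0389]
top 7 119 slope 0.112 [0.0306 0.0349 0.0398]
scene 1 79 slope -0.028 [0.0322 0.0352 0.0385]
scene 2 80 slope -0.037 [0.0321 0.0357 0.0388]
scene 3 73 slope -0.066 [0.032  0.0363 0.0399]
scene 4 73 slope -0.032 [0.0334 0.0362 0.0387]
scene 5 67 slope 0.016 [0.031  0.0354 0.0384]
scene 6 65 slope 0.015 [0.032  0.0355 0.0387]
scene 7 59 slope 0.029 [0.0333 0.036  0.041 ]
```

View pics/end.png

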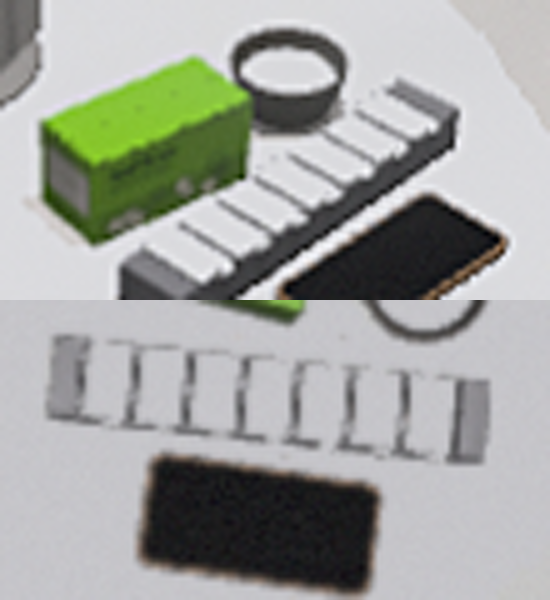

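Both views show all seven lids flat and level with the end blocks, from (65,375) to (475,420) in the top view. The box and the things round it have not moved.

```bash
python3 -c "
from workcell import *
print(job_done())"
```

```text
the job is handed in; nothing more can be done
None
```

All seven lids were folded shut in one light left-to-right pass. The final pictures showed them flat with the box and its neighbours where they were, and the job was handed in at about 14 s.

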